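# Set the vacuum packer's program dial and start it

### The job

On the vacuum packing machine, push the pointer of the program dial round clockwise with a fingertip, gently and click by click, to program 5 - the fifth click after the off dot - without turning it past that click. Then press the large round start button right down and let it come up again. Leave the small stop button and everything that stands around alone, and grasp nothing.

Things in the scene. Friction and masses are not known exactly. Their poses are not given: they have to be found in the camera images.
- machine: low aluminium vacuum packing machine fixed to the table, 420 mm wide; origin on the table under the dial axis; x to its rear, y to its left, z up. Deck 80 mm above the table, front edge at x = -82 mm; closed lid 95 mm high from x = 76 mm back. Eight raised white marks lie round the dial, 59 mm from its axis, 24 degrees apart: a dot (off) 84 degrees counterclockwise of x, then clockwise bars 1 to 7
- dial_axis (a point): point on the dial's vertical axis at the height of the top face of its flat disc, 93 mm above the table. Its axes are those of the machine and do not turn with the dial. The disc is plain aluminium, 92 mm across, with a black hub 24 mm across that rises 22 mm above it
- pointer (a point): point in the dial's pointer, 33 mm out from the dial axis and 11 mm above the disc. The pointer is one straight black radial fin on the disc, from the axis to 44 mm out, 14 mm thick, rising 22 mm above the disc, with a white line on top; its end shows the mark that is set. x runs outwards along the pointer, z up; its side faces lie 7 mm to either side
- dial (a joint): angle of the dial in rad, 0 with the pointer at the off dot, growing clockwise seen from above. Spring detents: it rests only at the marks, every 24 degrees (0.419 rad), snaps on by itself once pushed past half-way, and takes about 3 N at the pointer to leave a mark. Program 5 is 2.094, the last, 7, is 2.932 (stop just beyond). It starts somewhere from off to program 2
- start_top (a point): centre of the top of the start button, a round white push button 36 mm across on a black base on the deck, 150 mm to the left or to the right of the dial (the stop button is at the other side); pressed straight down
- start (a joint): travel of the start button in m: 0 up, 0.006 fully down; a spring of 5 N at full travel brings it up again
- stop_top (a point): centre of the top of the stop button, a like push button only 20 mm across, at the other side of the dial; leave it alone
- stop (a joint): travel of the stop button in m: 0 up, 0.006 fully down
- tin: low round can, 48 mm across, 45 mm tall, standing loose on the machine's lid; origin under its centre
- clip: loose white plastic bag clip, 90 x 14 x 10 mm (20 mm wide and 12 mm high at one end), lying on the machine's lid; origin under its middle
- squash: squash 120 mm across and 146 mm tall standing on the red cutting board at the left; origin at its foot
- tub: white plastic tub, 90 mm across, 80 mm tall, standing to the right of the machine; origin under its centre
- spice: jar 44 mm across and 100 mm tall, standing between robot and machine; origin under its centre
- spatula: spatula 240 mm long lying between robot and machine; origin under its middle
- bowl: steel bowl 130 mm across, 50 mm tall, to the right of the machine; origin under its centre

How it is judged:
On the way, in this order (a step that is already met when the one before it is completed fails the run):
1. the dial rests at program 5, the start button still up (value of joint dial between 1.9644 and 2.2244 rad and value of joint start below 0.0015 m), for 0.3 s.
2. the start button is pressed right down with the dial at program 5 (value of joint dial between 1.9644 and 2.2244 rad and value of joint start above 0.0045 m), for 0.05 s.
At the end, for the whole second after the job is handed in: the dial rests in the click of program 5 (2.094 rad, within 0.13 rad), and both buttons are up again (all of step 1 and value of joint stop below 0.0015 m); the robot touches nothing.
It fails at once if the dial is turned past program 5 (more than 0.17 rad beyond it) (value of joint dial above 2.2644 rad).
It fails at once if the start button is pressed (over 3 mm) while the dial is not at program 5 (value of joint start above 0.003 m and not (value of joint dial between 1.9644 and 2.2244 rad)).
It fails at once if the stop button is pressed (over 2 mm) (value of joint stop above 0.002 m).
It fails at once if the dial is handled roughly (squeezed or pushed with over 20 N) (contact force between the fingers and dial above 20 N).
It fails at once if something standing around is moved by more than 20 mm, lifted or carried (distance of any of tin, clip, squash, tub, spice, spatula, bowl from where it was at the start of the episode above 0.02 m).
It also fails if it takes over 48 s, if anything falls off the work surface, if the arm or the gripper's body presses on something with over 40 N, if the wrist force passes 120 N, or if a joint passes its speed limit or range.

### The arm

A 7-joint arm with a two-finger parallel gripper is mounted at the origin on the work surface. World frame = base frame: x ahead of the robot, y to its left, z up, the work surface at z = 0. Lengths are in m, angles in rad, forces in N, time in s.
With the tool pointing down it reaches from about 0.35 to 0.9 m from the base axis. Payload 8.1 kg.
Tool frame: the origin (TCP) lies midway between the tips of the shut fingers; the grasp point (between the pads) lies 19 mm behind it; z points along the fingers, y is the line along which they close (so a half turn about z gives the same grasp; the last joint's range is limited). The gripper opens to 92 mm and grips with 3 to 60 N. Pads are 19 mm wide; open, the fingers measure 130 mm over their backs; the gripper's body (75 mm by 190 mm) begins 47 mm behind the grasp point.
Start: joints at [-1.361, 0.434, 0.025, 1.573, -0.012, 1.134, -0.075], TCP at [0.192, 0.595, 0.227] pointing down, gripper open.
Joint ranges: [-2.62, 2.62], [-0.44, 2.09], [-1.27, 1.32], [0.08, 2.57], [-1.32, 4.46], [0.12, 2], [-2.74, 2.74]. Speed limits (rad/s): [2.22, 2.22, 3.01, 3.01, 3.14, 3.14, 3.14].

### API

Orientations are given as a rotation vector (axis times angle).
In Python, from cell import arm gives the robot as it stands.
- The arm moves only by the tool send_rows, never from a script. Its argument "increments" is a list of rows, each a list of 3 entries, a list of its own where there are three numbers: the finger opening in cm, from 0 to 9.18, then the shift along the tool's x, y, z in cm, then the turn, a rotation vector about the tool's x, y, z in rad. A call has 1 to 5 rows; each row shifts and turns the commanded pose from where the row before left it, along the tool's axes as they then stand; what a row does not reach is not made up. A row lasts 1/10 s, in which the tool goes at most 50 mm and 8.59 degrees, less where a joint would pass 70% of its speed; a pose out of reach is approached as far as the arm can. A call is refused whole if a number of a shift passes 5 or a number of a turn 0.15, either way. A call with a gripper value outside its range is refused whole. The fingers move at their own pace and stop on an object; "force" is the grip in N (left out, the last holds). Time passes only in rows, so rows that do not move let the fingers close. It gives the time, the measured TCP pose, the force, the opening and the grip force at its end, in the units of the state.
- arm.observe(): the state, without advancing time (a new reading comes with each control period).
- arm.get_image(name): name is "side" or "top" or "wrist"; returns the picture (480x640x3 uint8, red, green, blue); there is no depth.
- arm.camera_params(name): a dict with "camera_matrix" (3x3 intrinsics, pixels), "k1" (the pictures are not rectified: a ray, as slopes to the right and down, at radius r is drawn at 1 + k1 r^2 times it, then the intrinsics apply), "R" (3x3) and "t" (3): a world point X has camera coordinates R X + t. Camera axes: x right, y down, z forward; pixel columns grow to the right and rows downward; lengths in m; the calibration is good to about 2 mm. A picture is of the moment at which its call begins: read the wrist's pose just before it. camera_params takes no time and is no camera call; for the wrist camera it gives the pose at the moment of the call.
- arm.sign_off(): hands the job in; it is judged then, once.
The state is a dict: "clock": time; "joints": joint angles; "dq": joint speeds; "joint_efforts": joint torques, N m; "position": TCP position; "ee_rot": TCP orientation; "force": force on the tool from outside, world axes, zero at the start; "ft_torque": the same for the moment, N m; "width": opening from 0.0 (shut) to 1.0 (fully open); "gripper_force": force on a finger pad.
Only numpy, scipy, OpenCV 4.12 (cv2) and the standard library are available. Lean on these libraries where they do the work, as an engineer would, in place of code of your own. Each camera call takes 0.05 s, during which the arm holds its last target. There are 200 camera calls.

## Working session

There is one attempt and no reset: what is moved stays moved. The work goes in short steps, Python scripts to look and compute and a tool call to move; the robot and the scene stay as the last step left them, time stands still between calls to the robot, and variables do not carry over. Pictures are saved under pics/ and viewed, at most 10 in all, crops included, and the job is handed in when it is done.

Besides the shell and the picture viewer there is one more tool, called after "Call:" as name(argument=value, ...) on one line, values as JSON. send_rows: Moves the arm, as the interface text tells. Its arguments: {"type":"object","properties":{"increments":{"type":"array"},"force":{"type":"number"}},"required":["increments"]}

```bash
mkdir -p pics; ls
python3 - <<'E'
from cell import arm
import cv2
s=arm.observe(); print(s['clock'],s['position'],s['ee_rot'],s['width'],s['force'])
for n in ("top","side"):
    cv2.imwrite(f"pics/{n}0.png",arm.get_image(n)[:,:,::-1])
    p=arm.camera_params(n);print(n,p)
E
```

```text
pics
0.0 [0.19221951 0.59418611 0.2259415 ] [-4.89436465e-01 -3.10310313e+00  2.43064784e-03] 1.0002273003223559 [-0.33857292 -0.71347035 -0.39519347]
top {'camera_matrix': array([[454.71622851,   0.        , 310.85547032],
       [  0.        , 454.71622851, 244.27985207],
       [  0.        ,   0.        ,   1.        ]]), 'k1': 0.029049592569441188, 'R': array([[ 1.41789459e-03, -9.99990598e-01, -4.09786820e-03],
       [-9.81409174e-01, -6.05052164e-04, -1.91926204e-01],
       [ 1.91921920e-01,  4.29381657e-03, -9.81400805e-01]]), 't': array([0.01673465, 0.54382745, 1.00160886])}
side {'camera_matrix': array([[560.62950077,   0.        , 323.23295308],
       [  0.        , 560.62950077, 229.21984372],
       [  0.        ,   0.        ,   1.        ]]), 'k1': -0.17709565150426132, 'R': array([[-0.88524094, -0.46470492, -0.01994542],
       [-0.26982433,  0.54798603, -0.79177405],
       [ 0.37887111, -0.69552904, -0.61048836]]), 't': array([0.50258129, 0.2170724 , 1.52457038])}
```

View pics/top0.png

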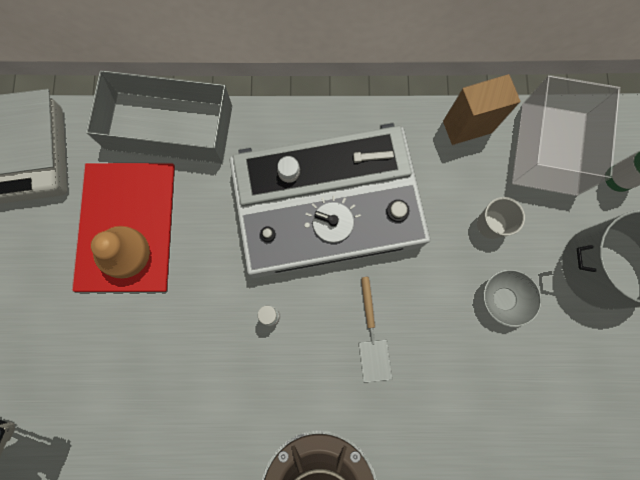

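View pics/side0.png

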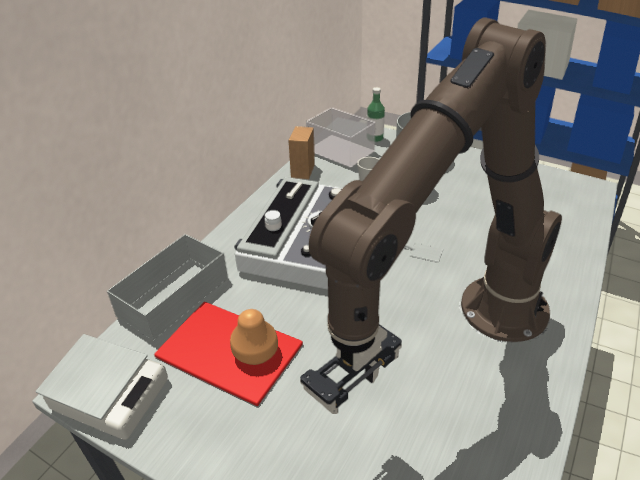

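The top picture shows the dial at about (333,222), the large start button at right (398,209) and the small stop button at left (267,234). The pointer points left and slightly up. The side view of the dial is blocked by the arm. I'll enlarge the dial region next.

```bash
cat > h.py <<'E'
import numpy as np, cv2
from cell import arm
def ray(p,uv):
    K=p['camera_matrix']; d=(np.array(uv,float)-K[:2,2])/[K[0,0],K[1,1]]
    s=d.copy()
    for _ in range(20): s=d/(1+p['k1']*(s@s))
    R=p['R']; return -R.T@p['t'], R.T@np.r_[s,1]
def at_z(p,uv,z):
    c,v=ray(p,uv); return c+v*(z-c[2])/v[2]
def proj(p,X):
    x=p['R']@np.asarray(X,float)+p['t']; s=x[:2]/x[2]; s=s*(1+p['k1']*(s@s))
    return p['camera_matrix'][:2,:2]@s+p['camera_matrix'][:2,2]
E
python3 - <<'E'
import cv2
im=cv2.imread("pics/top0.png")[185:275,250:430]  # 180x90
cv2.imwrite("pics/top0c.png",cv2.resize(im[:, 0:180][:, :],None,fx=4.4,fy=4.4,interpolation=cv2.INTER_CUBIC))
E
```

```text
(no output)
```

View pics/top0c.png

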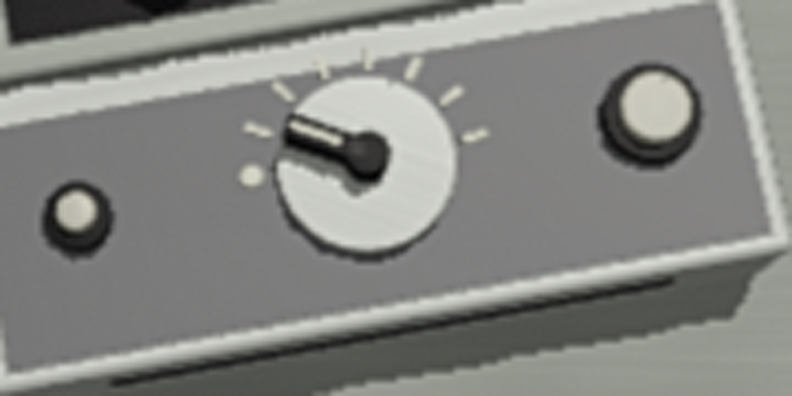

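The crop shows the marks (crop px): dot (252,176), bar 1 (257,129), 2 (285,92), 3 (322,68), 4 (367,58), 5 (413,68), 6 (452,95), 7 (475,134). The pointer is at bar 1. The start cap is at (656,105), the stop cap at (76,210).

Run:
```python
from h import *
from scipy.optimize import least_squares
p=arm.camera_params("top")
f=lambda c:((np.array(c)+.5)/4.4-.5+[250,185])
m=[(252,176),(257,129),(285,92),(322,68),(367,58),(413,68),(452,95),(475,134)]
P=np.array([at_z(p,f(c),.081)[:2] for c in m])
a=np.radians(84-24*np.arange(8))
def mod(q): return q[:2]+.059*np.c_[np.cos(a+q[2]),np.sin(a+q[2])]
s=least_squares(lambda q:(mod(q)-P).ravel(),[.5,0,0]); q=s.x
print("axis",q[:2],"yaw",np.degrees(q[2]),"res mm",1e3*(mod(q)-P).round(4).tolist().__len__(),np.abs(mod(q)-P).max()*1e3)
print("disc c",at_z(p,f((367,160)),.093))
for z in (.095,.1,.105): print("start",z,at_z(p,f((656,105)),z), "stop",at_z(p,f((76,210)),z))
for sg in(-1,1):
    print("pred",q[:2]+.15*sg*np.array([-np.sin(q[2]),np.cos(q[2])]))
h=at_z(p,f((370,152)),.115)[:2]; e=at_z(p,f((297,122)),.115)[:2]
print("hub",h,"ptr angle rel machine",np.degrees(np.arctan2(*(e-q[:2])[::-1])-q[2]))
for k in range(8):
    b=a[k]+q[2]; print(k,"world angle",np.degrees(b).round(1))
```

```text
axis [ 0.58858779 -0.03274451] yaw 10.75261470170246 res mm 8000.0 1.1781824772308935
disc c [ 0.58938893 -0.03269006  0.093     ]
start 0.095 [ 0.61788695 -0.18078484  0.095     ] stop [0.56267596 0.11544173 0.095     ]
start 0.1 [ 0.61649427 -0.17980972  0.1       ] stop [0.56156145 0.11492442 0.1       ]
start 0.105 [ 0.6151016  -0.17883459  0.105     ] stop [0.56044694 0.1144071  0.105     ]
pred [ 0.61657312 -0.18011079]
pred [0.56060246 0.11462178]
hub [ 0.58802451 -0.03321745] ptr angle rel machine 56.73471546297805
0 world angle 94.8
1 world angle 70.8
2 world angle 46.8
3 world angle 22.8
4 world angle -1.2
5 world angle -25.2
6 world angle -49.2
7 world angle -73.2
```

Call:
send_rows(increments=[[0,[-3.57,-2.92,0],[0,0,0]],[0,[-3.57,-2.92,0],[0,0,0]],[0,[-3.57,-2.92,0],[0,0,0]],[0,[-3.57,-2.92,0],[0,0,0]],[0,[-3.57,-2.92,0],[0,0,0]]], force=10)

```text
clock: 0.6
position: [0.3179, 0.3989, 0.2265]
ee_rot: [-0.489, -3.103, 0.001]
force: [1.3, 0.0, 0.4]
width: 0.613
gripper_force: 0.0
```

Call:
send_rows(increments=[[0,[-3.57,-2.92,0],[0,0,0]],[0,[-3.57,-2.92,0],[0,0,0]],[0,[-3.57,-2.92,0],[0,0,0]],[0,[-3.57,-2.92,0],[0,0,0]],[0,[-3.57,-2.92,0],[0,0,0]]])

```text
clock: 1.1
position: [0.4426, 0.2051, 0.2267]
ee_rot: [-0.489, -3.103, 0.0]
force: [1.3, 0.1, 0.1]
width: 0.175
gripper_force: 0.0
```

Call:
send_rows(increments=[[0,[-3.57,-2.92,0],[0,0,0]],[0,[-3.57,-2.92,0],[0,0,0]],[0,[-3.57,-2.92,0],[0,0,0]],[0,[-3.57,-2.92,0],[0,0,0]],[0,[-3.57,-2.92,0],[0,0,0]]])

```text
clock: 1.6
position: [0.5676, 0.0115, 0.2265]
ee_rot: [-0.489, -3.103, -0.0]
force: [0.7, 0.5, 0.0]
width: 0.004
gripper_force: 0.0
```

Run:
```python
from h import *
p=arm.camera_params("wrist"); im=arm.get_image("wrist")[:,:,::-1].copy()
cv2.imwrite("pics/w1raw.png",im)
ax=np.array([.5886,-.0328]); y=np.radians(10.75)
for k in range(8):
    b=np.radians(84-24*k)+y
    u=proj(p,[*(ax+.059*np.array([np.cos(b),np.sin(b)])),.081]); print(k,u.round(1)); cv2.circle(im,tuple(int(v) for v in u),3,(0,0,255),1)
for X in ([*ax,.115],[.6165,-.1801,.1]):
    u=proj(p,X); print(u.round(1)); cv2.drawMarker(im,tuple(int(v) for v in u),(0,255,0),0,12)
cv2.imwrite("pics/w1.png",im); print(arm.observe()['position'])
```

```text
0 [335.  234.2]
1 [340.3 263.7]
2 [332.7 291.8]
3 [314.1 313.9]
4 [288.  326.9]
5 [258.5 329.1]
6 [230.  320.1]
7 [207.  301.2]
[260.4 277.3]
[ 99.5 355.6]
[0.57085387 0.0028003  0.22684492]
```

View pics/w1.png

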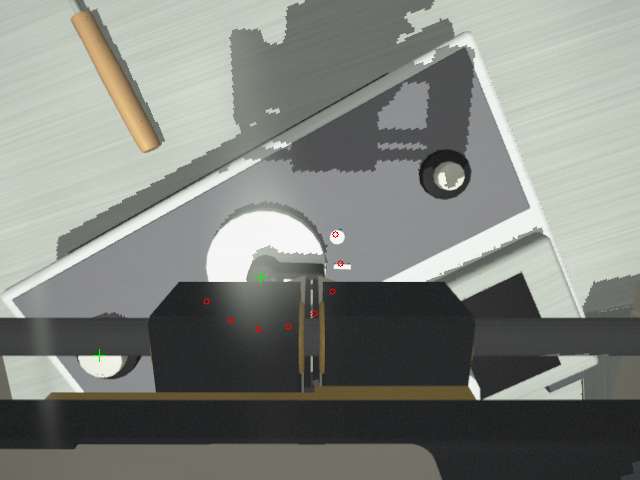

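The overlay agrees with the marks to about 2 px (under 2 mm). The pointer is at bar 1, at (300,270). I'll settle and re-read the pose before descending.

Call:
send_rows(increments=[[0,[0,0,0],[0,0,0]],[0,[0,0,0],[0,0,0]]])

```text
clock: 1.85
position: [0.5665, 0.0135, 0.2262]
ee_rot: [-0.49, -3.102, -0.0]
force: [-0.6, 0.1, -0.9]
width: 0.007
gripper_force: 0.0
```

Call:
send_rows(increments=[[0,[0,0,4],[0,0,0]],[0,[0,0,4],[0,0,0]],[0,[0,0,2.5],[0,0,0]],[0,[0,0,1],[0,0,0]],[0,[0,0,0.5],[0,0,0]]])

```text
clock: 2.35
position: [0.5664, 0.0145, 0.1062]
ee_rot: [-0.486, -3.102, -0.0]
force: [-0.1, -0.4, 0.0]
width: 0.005
gripper_force: 0.0
```

Call:
send_rows(increments=[[0,[0,0,0.3],[0,0,0]],[0,[-0.3,0,0],[0,0,0]],[0,[-0.4,0,0],[0,0,0]],[0,[-0.4,0,0],[0,0,0]],[0,[-0.2,0,0],[0,0,0]]])

```text
clock: 2.85
position: [0.5804, 0.0088, 0.1043]
ee_rot: [0.49, 3.102, 0.0]
force: [-0.8, -0.2, 0.5]
width: 0.006
gripper_force: 0.0
```

Call:
send_rows(increments=[[0,[-0.2,0,0.3],[0,0,0]],[0,[-0.2,0,0.1],[0,0,0]],[0,[0,0,0],[0,0,0]]])

```text
clock: 3.15
position: [0.5832, 0.0078, 0.0994]
ee_rot: [-0.49, -3.103, 0.0]
force: [-0.5, 0.8, -0.0]
width: 0.006
gripper_force: 0.0
```

Call:
send_rows(increments=[[0,[-0.3,0.13,0],[0,0,0.08]],[0,[-0.3,0.13,0],[0,0,0.08]],[0,[-0.3,0.13,0],[0,0,0.08]],[0,[0,0,0],[0,0,0]]])

```text
clock: 3.55
position: [0.5931, 0.0082, 0.0996]
ee_rot: [-0.859, -3.022, 0.0]
force: [-0.5, 0.1, 0.1]
width: 0.007
gripper_force: 0.0
```

```bash
cat >> h.py <<'E'
from scipy.spatial.transform import Rotation as Ro
AX=np.array([.5886,-.0328])
def rep():
    s=arm.observe(); R=Ro.from_rotvec(s['ee_rot']).as_matrix(); v=s['position'][:2]-AX
    print(s['clock'],"pos",s['position'].round(4),"tool y ang",np.degrees(np.arctan2(R[1,1],R[0,1])).round(1),"d,r mm",(v@R[:2,0]*1e3).round(1),(v@R[:2,1]*1e3).round(1),"F",s['force'].round(1))
E
python3 - <<'E'
from h import *
rep()
a=arm.get_image("side")[150:270,220:400]; b=arm.get_image("top")[170:290,240:420]
f=lambda i:cv2.resize(i[:,:,::-1],None,fx=4.4,fy=4.4,interpolation=cv2.INTER_CUBIC)[:, :792]
cv2.imwrite("pics/s2.png",cv2.resize(np.vstack([f(a),f(b)]),None,fx=.56,fy=.56))
E
```

```text
3.55 pos [0.5931 0.0082 0.0996] tool y ang 58.3 d,r mm 17.7 37.3 F [-0.5  0.1  0.1]
```

View pics/s2.png

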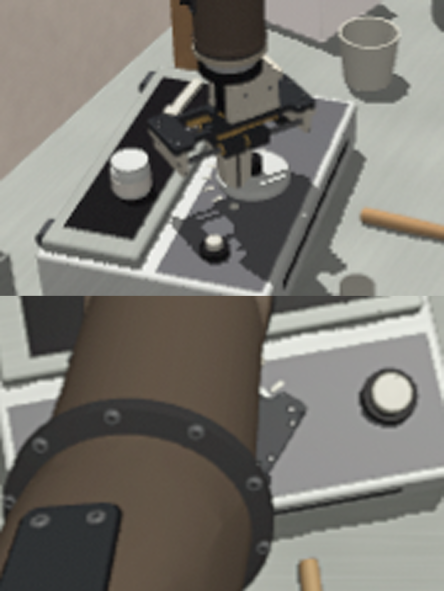

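The side view shows the finger beside the hub, and the top view is blocked by the arm. There is no force, so the first click has probably been passed. I'll push on to just before the next half-way point, where the detent should show as force.

Call:
send_rows(increments=[[0,[-0.3,0.13,0],[0,0,0.08]],[0,[-0.3,0.13,0],[0,0,0.08]],[0,[-0.3,0.13,0],[0,0,0.08]],[0,[-0.3,0.13,0],[0,0,0.08]],[0,[0,0,0],[0,0,0]]])

```text
clock: 4.15
position: [0.6054, 0.0049, 0.0996]
ee_rot: [-1.327, -2.847, 0.0]
force: [0.2, 1.1, -0.2]
width: 0.005
gripper_force: 0.0
```

Run:
```python
from h import *
rep(); s=arm.observe(); print(s['ft_torque'],s['joint_efforts'].round(2) if hasattr(s['joint_efforts'],'round') else 0)
```

```text
4.15 pos [0.6054 0.0049 0.0996] tool y ang 40.0 d,r mm 18.1 37.2 F [ 0.2  1.1 -0.2]
[-0.08158552  0.01077088 -0.01422188] [ -0.23 -65.69   8.69 -25.13  -0.32   0.36  -1.18]
```

```bash
cat > look.py <<'E'
from h import *
import sys
rep()
def crop(n,w,h,z):
    p=arm.camera_params(n); im=arm.get_image(n)[:,:,::-1]
    c=proj(p,[*AX,.1]); x0,y0=int(np.clip(c[0]-w/2,0,640-w)),int(np.clip(c[1]-h/2,0,480-h))
    o=cv2.resize(im[y0:y0+h,x0:x0+w],None,fx=z,fy=z,interpolation=cv2.INTER_CUBIC)
    for k in range(1,6):
        b=np.radians(94.75-24*k); e=np.array([np.cos(b),np.sin(b)])
        for r,zz,col in ((.044,.115,(0,255,0)),(.059,.081,(0,0,255))):
            u=(proj(p,[*(AX+r*e),zz])-[x0,y0]+.5)*z
            cv2.putText(o,str(k),(int(u[0])-4,int(u[1])+4),0,.4,col,1)
    return o
cv2.imwrite(sys.argv[1],np.hstack([crop("side",50,60,8),crop("wrist",160,192,2.5)]))
E
python3 look.py pics/l1.png
```

```text
4.15 pos [0.6054 0.0049 0.0996] tool y ang 40.0 d,r mm 18.1 37.2 F [ 0.2  1.1 -0.2]
```

View pics/l1.png

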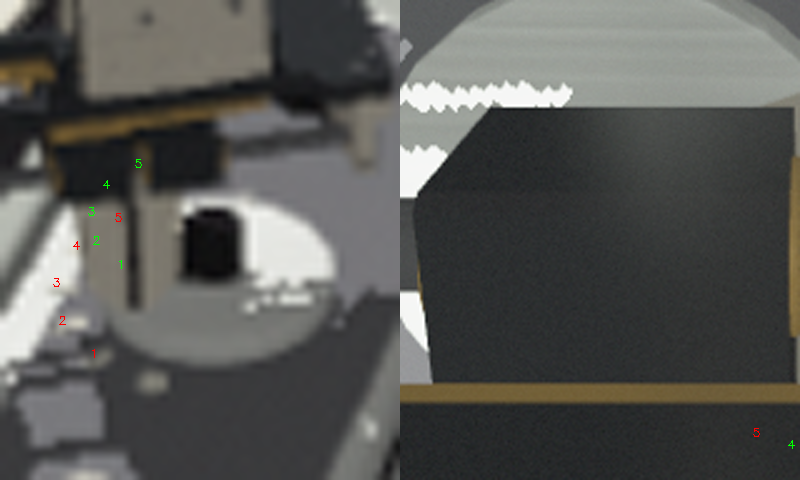

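The pointer is now hidden behind the finger. It is gone from mark 1, which is free, so the push is working. I'll continue in slow steps to just short of the last half-way point.

Call:
send_rows(increments=[[0,[-0.31,0.13,0],[0,0,0.08]],[0,[-0.31,0.13,0],[0,0,0.08]],[0,[-0.31,0.13,0],[0,0,0.08]],[0,[-0.3,0.13,0],[0,0,0.08]],[0,[-0.3,0.13,0],[0,0,0.08]]])

```text
clock: 4.75
position: [0.618, -0.0036, 0.0996]
ee_rot: [-1.865, -2.525, -0.001]
force: [-3.3, 4.8, 2.3]
width: 0.007
gripper_force: 2.4
```

Call:
send_rows(increments=[[0,[-0.3,0.13,0],[0,0,0.08]],[0,[-0.3,0.13,0],[0,0,0.08]],[0,[-0.3,0.13,0],[0,0,0.08]],[0,[-0.3,0.13,0],[0,0,0.08]],[0,[0,0,0],[0,0,0]]])

```text
clock: 5.25
position: [0.626, -0.0156, 0.0996]
ee_rot: [-2.244, -2.197, -0.0]
force: [-1.4, 2.3, 0.4]
width: 0.003
gripper_force: 1.2
```

```bash
python3 look.py pics/l2.png
```

```text
5.25 pos [ 0.626  -0.0156  0.0996] tool y ang -1.2 d,r mm 18.0 37.0 F [-1.4  2.3  0.4]
```

View pics/l2.png

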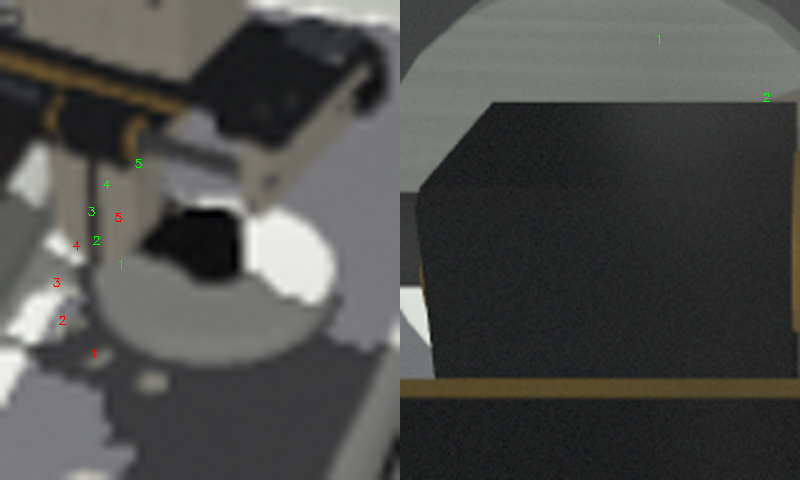

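The force readings (5.5 N at 8° past mark 3, then 2.3 N at 2° past mark 4) fit contact with the pointer leaving mark 4. I'll push the last half click slowly.

Call:
send_rows(increments=[[0,[-0.23,0.1,0],[0,0,0.06]],[0,[-0.23,0.1,0],[0,0,0.06]],[0,[-0.23,0.1,0],[0,0,0.06]],[0,[0,0,0],[0,0,0]]])

```text
clock: 5.75
position: [0.6286, -0.0235, 0.0997]
ee_rot: [2.432, 1.987, -0.0]
force: [0.5, 0.0, 0.7]
width: 0.008
gripper_force: 0.0
```

Call:
send_rows(increments=[[0,[-0.23,0.1,0],[0,0,0.06]],[0,[0,0,0],[0,0,0]]])

```text
clock: 5.95
position: [0.6291, -0.0262, 0.0998]
ee_rot: [2.49, 1.914, -0.0]
force: [1.0, -0.2, 0.6]
width: 0.006
gripper_force: 0.0
```

```bash
python3 -c "
from h import *
rep()"
```

```text
5.95 pos [ 0.6291 -0.0262  0.0998] tool y ang -14.9 d,r mm 16.8 37.5 F [ 1.  -0.2  0.6]
```

Call:
send_rows(increments=[[0,[0.4,0,0],[0,0,0]],[0,[0.4,0,-0.5],[0,0,0]],[0,[0,0,-2.5],[0,0,0]],[0,[0,0,-3],[0,0,0]],[0,[0,0,-3],[0,0,0]]])

```text
clock: 6.45
position: [0.6311, -0.0174, 0.191]
ee_rot: [2.491, 1.915, -0.001]
force: [1.3, 1.3, 0.3]
width: 0.004
gripper_force: 0.0
```

Call:
send_rows(increments=[[0,[-4,0.7,0],[0,0,0]],[0,[-4.5,0.8,0],[0,0,0]],[0,[-4.5,0.8,0],[0,0,0]],[0,[-3,0.4,0],[0,0,0]],[0,[0,0,0],[0,0,0]]])

```text
clock: 6.95
position: [0.6142, -0.1856, 0.1909]
ee_rot: [2.496, 1.903, -0.002]
force: [-0.1, -0.2, 0.7]
width: 0.007
gripper_force: 0.0
```

Run:
```python
from h import *
rep()
def crop(n,X,w,h,z):
    p=arm.camera_params(n); im=arm.get_image(n)[:,:,::-1]
    c=proj(p,X); x0,y0=int(np.clip(c[0]-w/2,0,640-w)),int(np.clip(c[1]-h/2,0,480-h))
    o=cv2.resize(im[y0:y0+h,x0:x0+w],None,fx=z,fy=z,interpolation=cv2.INTER_CUBIC)
    for k in range(8):
        b=np.radians(94.75-24*k); u=(proj(p,[*(AX+.059*np.array([np.cos(b),np.sin(b)])),.081])-[x0,y0]+.5)*z
        cv2.circle(o,tuple(int(v) for v in u),3,(0,0,255),1)
    u=(proj(p,[.6165,-.1801,.1])-[x0,y0]+.5)*z; cv2.drawMarker(o,tuple(int(v) for v in u),(0,255,0),0,12)
    return o
A=[*AX,.1]
cv2.imwrite("pics/c1.png",np.vstack([np.hstack([crop("side",A,80,60,5),crop("top",A,80,60,5)]),cv2.resize(crop("wrist",A,640,480,1),(800,600))[:300] if 0 else np.hstack([cv2.resize(crop("wrist",A,640,480,1),(400,300)),crop("wrist",A,160,120,2.5)])]))
```

```text
6.95 pos [ 0.6142 -0.1856  0.1909] tool y ang -15.4 d,r mm -140.6 65.1 F [-0.1 -0.2  0.7]
```

View pics/c1.png

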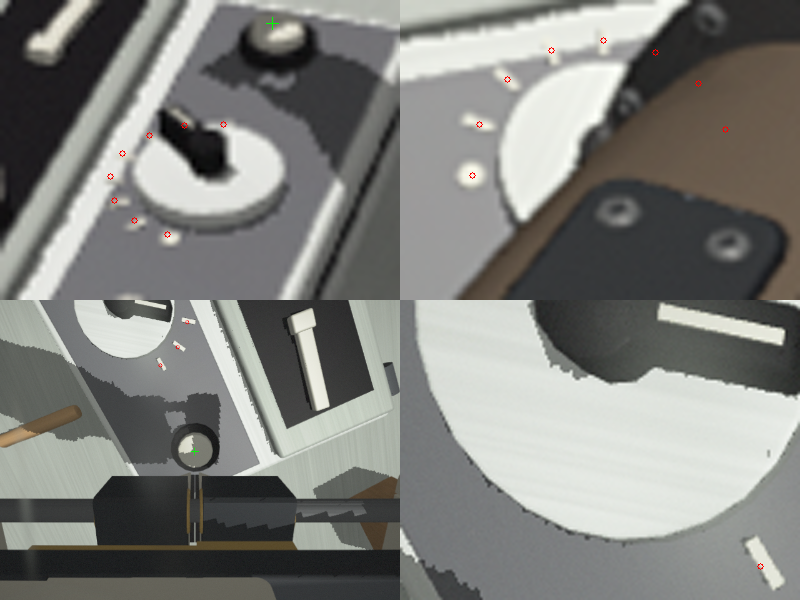

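The wrist view shows marks 5–7 at about (188,321), (178,346) and (160,364), with the overlay on them. The white line runs from the hub towards about mark 5. I'll compare it numerically with where the line would project at 4, 5 and 6.

Run:
```python
from h import *
rep()
p=arm.camera_params("wrist"); im=arm.get_image("wrist")
g=im.min(axis=2); best=[]
# line score: mean brightness on predicted line minus flanks +-5mm
for th in range(-75,75,3):
    b=np.radians(th); e=np.array([np.cos(b),np.sin(b)]); n=np.array([-e[1],e[0]])
    v=[]
    for r in np.linspace(.018,.04,12):
        for o,s in ((0,1),(.005,-.5),(-.005,-.5)):
            x,y=proj(p,[*(AX+r*e+o*n),.115]).round().astype(int)
            if 0<=x<640 and 0<=y<480: v.append(s*int(g[y,x]))
    if len(v)>20: best.append((round(sum(v)/len(v)*3),th))
print(sorted(best)[::-1][:4],"expected 4:-1.2 5:-25.2 6:-49.2")
# start button cap from image
u=proj(p,[.6165,-.1801,.1]); print(u, arm.observe()['position'])
```

```text
7.15 pos [ 0.6163 -0.1776  0.1897] tool y ang -14.9 d,r mm -132.8 63.9 F [ 0.   0.3 -0.3]
[(164, -24), (160, -21), (73, -18), (21, -54)] expected 4:-1.2 5:-25.2 6:-49.2
[310.67359249 245.57200936] [ 0.6163545  -0.1773811   0.18964958]
```

The line is at -24° world against -25.2° expected for program 5, so the dial is set. Now I'll press start.

Call:
send_rows(increments=[[0,[-0.24,0.06,2.5],[0,0,0]],[0,[0,0,3],[0,0,0]],[0,[0,0,2],[0,0,0]],[0,[0,0,0.8],[0,0,0]],[0,[0,0,0.2],[0,0,0]]])

```text
clock: 7.7
position: [0.6157, -0.1805, 0.104]
ee_rot: [-2.49, -1.914, 0.001]
force: [0.2, -0.2, 0.0]
width: 0.003
gripper_force: 0.0
```

Call:
send_rows(increments=[[0,[0,0,0.3],[0,0,0]],[0,[0,0,0.2],[0,0,0]],[0,[0,0,0.2],[0,0,0]],[0,[0,0,0],[0,0,0]]])

```text
clock: 8.1
position: [0.6166, -0.1817, 0.0984]
ee_rot: [2.492, 1.912, 0.002]
force: [1.2, 1.7, 3.8]
width: 0.006
gripper_force: 1.8
```

Call:
send_rows(increments=[[0,[0,0,0.2],[0,0,0]],[0,[0,0,0.1],[0,0,0]],[0,[0,0,0],[0,0,0]]])

```text
clock: 8.4
position: [0.6166, -0.1817, 0.0962]
ee_rot: [2.492, 1.912, 0.003]
force: [-1.2, 3.5, 14.6]
width: 0.006
gripper_force: 7.2
```

Call:
send_rows(increments=[[0,[0,0,0.15],[0,0,0]],[0,[0,0,0],[0,0,0]]])

```text
clock: 8.6
position: [0.6167, -0.1817, 0.096]
ee_rot: [2.492, 1.912, 0.005]
force: [-5.7, 5.9, 26.1]
width: 0.005
gripper_force: 13.2
```

The button has bottomed: z stops at 0.096 while the force climbs to 26 N, well above the 5 N spring. I'll release and move well clear.

Call:
send_rows(increments=[[0,[0,0,-0.6],[0,0,0]],[0,[0,0,-1.5],[0,0,0]],[0,[0,0,-3],[0,0,0]],[0,[0,0,-4],[0,0,0]],[0,[0,0,-3],[0,0,0]]])

```text
clock: 9.1
position: [0.6155, -0.1827, 0.2167]
ee_rot: [2.493, 1.91, -0.0]
force: [0.3, -0.5, -0.1]
width: 0.006
gripper_force: 0.0
```

Call:
send_rows(increments=[[0,[0,0,0],[0,0,0]],[0,[0,0,0],[0,0,0]],[0,[0,0,0],[0,0,0]],[0,[0,0,0],[0,0,0]]])

```text
clock: 9.5
position: [0.615, -0.1815, 0.213]
ee_rot: [-2.492, -1.911, 0.002]
force: [0.5, 0.4, -0.1]
width: 0.008
gripper_force: 0.0
```

Run:
```python
from h import *
rep()
cv2.imwrite("pics/end.png",np.hstack([cv2.resize(arm.get_image(n)[:,:,::-1],(400,300)) for n in ("wrist","side")]))
```

```text
9.5 pos [ 0.615  -0.1815  0.213 ] tool y ang -15.0 d,r mm -136.8 64.1 F [ 0.5  0.4 -0.1]
```

View pics/end.png

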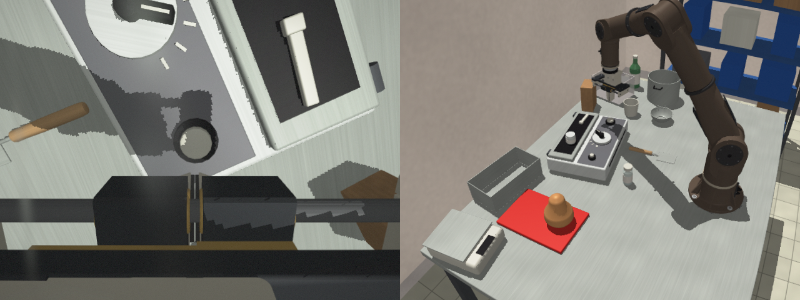

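The picture shows the pointer at mark 5 (wrist view, line at about (160,15)), the start button at (195,140) with the arm clear of it, and everything else where it stood.

```bash
python3 -c "
from cell import arm
print(arm.sign_off())"
```

```text
the job is handed in; nothing more can be done
None
```

The dial was pushed click by click to program 5 (pointer measured within about 1° of that mark), the start button was pressed until it bottomed and then released, the arm is clear of everything, and the job is handed in (the hand-in returned no verdict).

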